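# Unstack the larder things

### The job

Someone has piled the larder things up in two stacks: take both apart and stand each thing upright in the middle of its own place - the honey jar on the white saucer, the food tin on the cork mat, the tea light down in the recess of its wooden holder, and the spice jar in the free half of the little wooden tray beside the jar that is already there. Set things down gently, never tip them over, and leave the drinks can and the beaker where they stand.

Things in the scene. Friction and masses are not known exactly. Their poses are not given: they have to be found in the camera images.
- jar: Honey jar: clear glass jar of honey with a black lid; round, 63 mm across at the lid (top 11 mm), 60 mm across the body, 94 mm tall, about 0.33 kg. At the start it is the lower thing of one stack, with the food tin on its lid. Origin at the centre of its underside, z up.
- tin: Food tin: closed round metal tin with a green and white label, 57 mm across, 72 mm tall, about 0.18 kg. At the start it stands on the honey jar's lid, its underside 94 mm above the worktop. Origin at the centre of its underside, z up.
- spice_jar: Spice jar to be moved: round clear jar with a green cap, 45 mm across, 106 mm tall, about 0.11 kg. At the start it is the lower thing of the other stack, with the tea light on its cap (not the like jar that already stands in the wooden tray). Origin at the centre of its underside, z up.
- tea_light: Tea light: low round candle in a clear cup, 38 mm across, 15 mm tall, 15 g. At the start it lies upright on the spice jar's cap, its underside 105 mm above the worktop. Origin at the centre of its underside, z up.
- saucer: White round saucer, fixed: 104 mm across the rim, 11 mm high; flat inner floor about 78 mm across, 5 mm above the worktop. Origin at the centre of its underside.
- cork_mat: Flat square cork mat, fixed: 95 x 95 x 8 mm, the top 8 mm above the worktop. Origin at the centre of its underside.
- holder: Tea-light holder, fixed: dark square wooden block 78 x 78 x 22 mm with a round recess in the middle of its top, 55 mm across and 5 mm deep (recess floor 17 mm above the worktop). Origin at the centre of its underside, x and y along its sides.
- free_half (a point): Centre of the free half of the small fixed wooden spice tray, on its floor (6 mm above the worktop). Tray 130 x 66 mm outside, rim 4 mm thick with its top 16 mm above the worktop, no divider. x points along the tray, away from the fixed spice jar (45 mm across, 106 mm tall) in the other half, 64 mm from this point; the tray ends 34 mm off in +x and 33 mm off in y either way.
- can: Orange drinks can, 53 mm across, 134 mm tall, a bystander standing loose towards the right-hand back corner; must stay where it is. Origin at the centre of its underside.
- beaker: White beaker with a grey foot, 67 mm across, 96 mm tall, a bystander standing loose towards the right-hand back corner; must stay where it is. Origin at the centre of its underside.

How it is judged:
By the outcome, as a careful person would: the job done as asked, in the order asked, and still so for the second after the job is handed in, with the robot touching nothing.
It also fails if it takes over 112 s, if anything falls off the work surface, if the arm or the gripper's body presses on something with over 40 N, if the wrist force passes 120 N, or if a joint passes its speed limit or range.

### The arm

A 6-joint arm with a two-finger parallel gripper is mounted at the origin on a cart in front of the work surface, level with it; the furniture and walls round the work are solid. World frame = base frame: x ahead of the robot, y to its left, z up, the work surface at z = 0. Lengths are in m, angles in rad, forces in N, time in s.
With the tool pointing down it reaches from about 0.35 to 0.975 m from the base axis. Payload 4.9 kg.
Tool frame: the origin (TCP) lies midway between the tips of the shut fingers; the grasp point (between the pads) lies 19 mm behind it; z points along the fingers, y is the line along which they close (so a half turn about z gives the same grasp; the last joint's range is limited). The gripper opens to 85 mm and grips with 20 to 120 N. Pads are 22 mm wide; open, the fingers measure 114 mm over their backs; the gripper's body (76 mm by 85 mm) begins 54 mm behind the grasp point. The pads swing forward as they close: fully open they stand 13 mm farther back than shut.
Start: joints at [1.066, 0.053, 1.613, -0, 1.476, -0.119], TCP at [0.235, 0.579, 0.206] pointing down, gripper open.
Joint ranges: [-3.01, 3.01], [-1.01, 2.22], [0.06, 2.58], [-1.02, 4.17], [0.09, 2.62], [-3.14, 3.14]. Speed limits (rad/s): [2.57, 2.57, 3.14, 3.14, 3.14, 3.14].

### API

Orientations are given as a unit quaternion [x, y, z, w].
In Python, from rig import ctrl gives the robot as it stands.
- The arm moves only by the tool send_rows, never from a script. Its argument "steps" is a list of rows, each an object of numbers: "fingers": the closure, from 0 (fully open) to 1 (shut); "dx", "dy", "dz": the shift along the world's x, y, z in cm; "twist": the turn about the world's z in degrees. In form: [{"fingers": .., "dx": .., "dy": .., "dz": .., "twist": ..}, ...]. A call has 1 to 8 rows; each row shifts and turns the commanded pose from where the row before left it; what a row does not reach is not made up. A row lasts 1/8 s, in which the tool goes at most 62.5 mm and 10.7 degrees, less where a joint would pass 70% of its speed; a pose out of reach is approached as far as the arm can. A call with a gripper value outside its range is refused whole. The fingers move at their own pace and stop on an object; "newtons" is the grip in N (left out, the last holds). Time passes only in rows, so rows that do not move let the fingers close. It gives the time, the measured TCP pose, the force, the opening and the grip force at its end, in the units of the state.
- ctrl.state(): the state, without advancing time (a new reading comes with each control period).
- ctrl.read_camera(name): name is "scene" or "top" or "wrist"; returns a dict with "color" (420x560x3 uint8, red, green, blue), "fx", "fy", "cx", "cy" (pixels), "origin" and "orientation" of the camera in the world; the wrist camera has in their place "tool_from_camera" (4x4, takes a point from camera to tool coordinates, whose origin is the TCP and whose axes are the flange's). Camera axes: x right, y up, looking along -z (the intrinsics and any distortion apply to the point x, -y, -z); pixel columns grow to the right and rows downward; lengths in m; the calibration is good to about 2 mm. A picture is of the moment at which its call begins: read the wrist's pose just before it. There is no depth.
- ctrl.job_done(): hands the job in; it is judged then, once.
The state is a dict: "time_s": time; "q": joint angles; "qvel": joint speeds; "tau": joint torques, N m; "position": TCP position; "tool_rot": TCP orientation; "wrist_force": force on the tool from outside, world axes, zero at the start; "moment": the same for the moment, N m; "opening": finger opening in m; "grip_force": force on a finger pad.
Only numpy, scipy, OpenCV 4.12 (cv2) and the standard library are available. Lean on these libraries where they do the work, as an engineer would, in place of code of your own. Each camera call takes 0.05 s, during which the arm holds its last target. There are 200 camera calls.

## Working session

There is one attempt and no reset: what is moved stays moved. The work goes in short steps, Python scripts to look and compute and a tool call to move; the robot and the scene stay as the last step left them, time stands still between calls to the robot, and variables do not carry over. Pictures are saved under pics/ and viewed, at most 14 in all, crops included, and the job is handed in when it is done.

Besides the shell and the picture viewer there is one more tool, called after "Call:" as name(argument=value, ...), one argument or row to a line, values as JSON. send_rows: Moves the arm, as the interface text tells. Its arguments: {"type":"object","properties":{"steps":{"type":"array"},"newtons":{"type":"number"}},"required":["steps"]}

```bash
mkdir -p pics; cat > h.py <<'E'
import numpy as np, cv2, pickle
from scipy.spatial.transform import Rotation as R
from rig import ctrl
def grab(n,f):
    c=ctrl.read_camera(n); cv2.imwrite('pics/'+f+'.png',c['color'][:,:,::-1]); pickle.dump(c,open(f+'.pkl','wb')); return c
def ray(c,u,v):
    k=np.array([[c['fx'],0,c['cx']],[0,c['fy'],c['cy']],[0,0,1]],float)
    d=np.array(c.get('distortion',np.zeros(5)),float)
    x,y=cv2.undistortPoints(np.array([[[u,v]]],float),k,d)[0,0]
    return np.array(c['origin']),R.from_quat(c['orientation']).apply([x,-y,-1])
def pl(c,u,v,z):
    o,d=ray(c,u,v); return o+d*(z-o[2])/d[2]
E
python3 - <<'E'
from h import *
for n in ['top','scene']:
    c=grab(n,n+'0'); print({k:v for k,v in c.items() if k!='color'})
s=ctrl.state(); print(s)
E
```

```text
{'fx': 401.6442535702512, 'fy': 401.6442535702512, 'cx': 273.77371764969826, 'cy': 205.0561601582963, 'origin': array([0.45546803, 0.12823334, 1.08237815]), 'orientation': array([ 0.0349783 , -0.05404226, -0.7043336 ,  0.70694422])}
{'fx': 495.8385584601567, 'fy': 495.8385584601567, 'cx': 275.1007705407437, 'cy': 214.43020011858064, 'origin': array([-0.0962579 , -0.3030252 ,  0.74709575]), 'orientation': array([ 0.36136514, -0.21631107, -0.44325104,  0.79129847])}
{'time_s': 0.1, 'q': array([ 1.06601061e+00,  5.32865312e-02,  1.61412820e+00, -1.94375780e-05,
        1.47600252e+00, -1.18992882e-01]), 'qvel': array([ 0.00131354, -0.00189267, -0.00315048,  0.00123177, -0.00124921,
       -0.00088378]), 'tau': array([ 1.44154579e-03, -3.94901240e+01, -3.71363997e+01, -4.99739156e-05,
        3.90214656e-03,  4.57886017e-06]), 'position': array([0.23489346, 0.57853537, 0.20520569]), 'tool_rot': array([ 1.91701401e-01,  9.81452872e-01, -8.71253811e-04, -2.70737917e-04]), 'wrist_force': array([ 0.21460998, -0.30375331,  0.85166082]), 'moment': array([ 0.02603865,  0.02794404, -0.00497855]), 'grip_force': 0.0, 'opening': 0.08531275632972807}
```

View pics/top0.png

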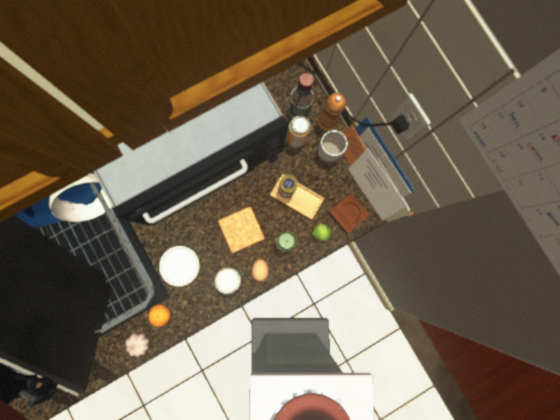

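View pics/scene0.png

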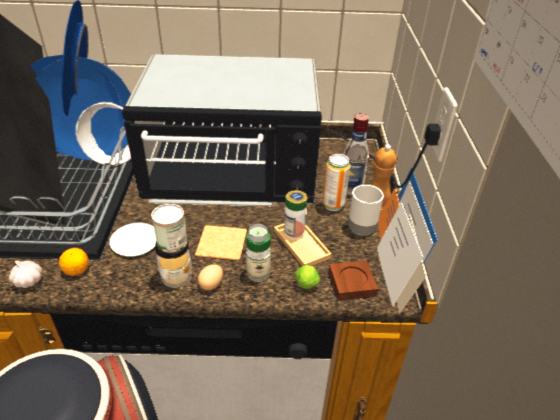

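The top view shows the saucer (179,266), cork (241,229), tin on jar (228,281), tea light on spice jar (286,241), tray (297,197), holder (349,213), beaker (332,148) and can (298,130). The scene view shows the same things from the front right. I'll enlarge a crop of the top view for measuring.

```bash
python3 - <<'E'
import cv2
a=cv2.imread('pics/top0.png'); cv2.imwrite('pics/topc.png',cv2.resize(a[160:310,150:390],None,fx=3.33,fy=3.33,interpolation=cv2.INTER_CUBIC))
a=cv2.imread('pics/scene0.png'); cv2.imwrite('pics/scc.png',cv2.resize(a[145:310,100:390],None,fx=2.75,fy=2.75,interpolation=cv2.INTER_CUBIC))
from h import *
c=pickle.load(open('top0.pkl','rb'))
for n,u,v,z in [('saucer',179,266,.011),('cork',241,229,.008),('tin',228,281,.166),('tea',286,241,.12),('fixedjar',288,186,.106),('tray',297,197,.016),('holder',349,213,.022),('lime',321,232,.03),('egg',260,270,.02),('can',299,125,.134),('beaker',333,146,.096)]: print(n,pl(c,u,v,z).round(3))
E
```

```text
saucer [0.429 0.348 0.011]
cork [0.527 0.187 0.008]
tin [0.4   0.206 0.166]
tea [0.491 0.073 0.12 ]
fixedjar [0.627 0.067 0.106]
tray [0.613 0.037 0.016]
holder [ 0.57  -0.101  0.022]
lime [ 0.518 -0.024  0.03 ]
egg [0.419 0.135 0.02 ]
can [0.773 0.041 0.134]
beaker [ 0.732 -0.048  0.096]
```

View pics/topc.png

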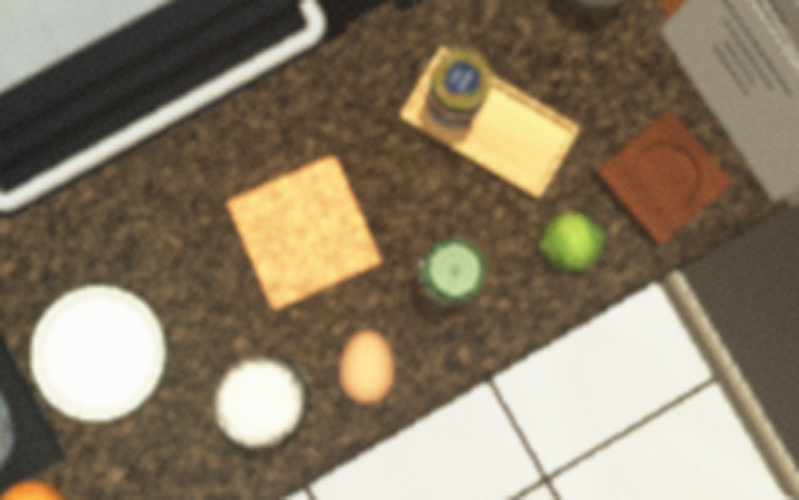

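View pics/scc.png

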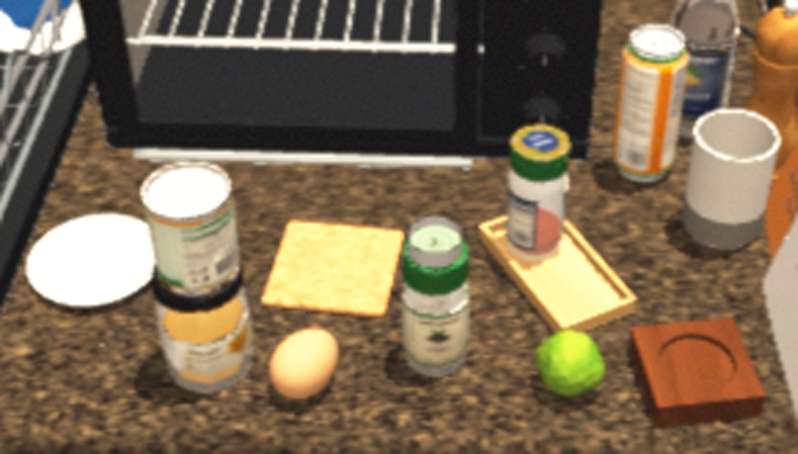

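The crops show all targets clearly. Cork corners in the crop are about (228,204),(337,156),(381,261),(273,308); tray corners are about (442,47),(580,128),(540,197),(401,116). The holder centre is near (665,178). Next I refine with masks and check against the scene view.

```bash
cat > meas.py <<'E'
from h import *
def blob(c,lo,hi,roi,zone=5):
    x0,y0,x1,y1=roi; h=cv2.cvtColor(c['color'],cv2.COLOR_RGB2HSV)
    m=np.zeros(h.shape[:2],np.uint8); m[y0:y1,x0:x1]=cv2.inRange(h,lo,hi)[y0:y1,x0:x1]
    m=cv2.morphologyEx(m,cv2.MORPH_CLOSE,np.ones((3,3)))
    return max(cv2.findContours(m,0,cv2.CHAIN_APPROX_NONE)[0],key=cv2.contourArea)
def fit(c,cn,z,kind):
    p=np.array([pl(c,*q[0],z)[:2] for q in cn],np.float32)*1000
    if kind=='c':
        (x,y),(a,b),_=cv2.fitEllipse(p); print('  ellipse',round(x),round(y),'axes',round(a),round(b))
    else:
        r=cv2.minAreaRect(p); print('  rect',np.round(r[0],1),np.round(r[1]),'ang',round(r[2],1))
E
python3 - <<'E'
from meas import *
t=pickle.load(open('top0.pkl','rb')); s=pickle.load(open('scene0.pkl','rb'))
W=((0,0,150),(180,70,255)); WO=((8,60,100),(30,255,255)); BR=((0,110,50),(12,255,255)); G=((35,30,40),(95,255,255))
for n,c,col,roi,z,k in [('saucer t',t,W,(155,240,205,292),.011,'c'),('saucer s',s,W,(105,215,152,260),.011,'c'),
 ('cork t',t,WO,(215,203,268,256),.008,'r'),('cork s',s,WO,(190,220,250,265),.008,'r'),
 ('tin t',t,W,(210,262,246,300),.166,'c'),('tin s',s,W,(148,200,190,224),.166,'c'),
 ('tea t',t,G,(272,228,300,255),.118,'c'),('tray t',t,WO,(268,172,330,225),.016,'r'),
 ('holder t',t,BR,(325,190,375,240),.022,'r'),('holder s',s,BR,(325,255,380,302),.022,'r')]:
    print(n); fit(c,blob(c,*col,roi),z,k)
E
```

```text
saucer t
  ellipse 430 348 axes 104 105
saucer s
  ellipse 426 350 axes 93 108
cork t
  rect [527.2 186.9] [139. 139.] ang 0.2
cork s
  rect [520.4 190.8] [141. 133.] ang 33.2
tin t
  ellipse 401 208 axes 55 58
tin s
  ellipse 406 212 axes 72 77
tea t
  ellipse 491 73 axes 43 44
tray t
  rect [610.6  33.1] [141. 164.] ang 0.2
holder t
  rect [ 570.  -101.1] [81. 84.] ang 39.4
holder s
  rect [ 562.5 -106.7] [101.  91.] ang 39.2
```

```bash
cat >> h.py <<'E'
def proj(c,p):
    q=R.from_quat(c['orientation']).inv().apply(np.array(p)-c['origin']); return np.round([c['cx']+c['fx']*q[0]/-q[2],c['cy']-c['fy']*q[1]/-q[2]])
E
python3 - <<'E'
from meas import *
t=pickle.load(open('top0.pkl','rb')); s=pickle.load(open('scene0.pkl','rb'))
for n,p in [('tcp',(.235,.579,.206)),('tcp+.2',(.235,.579,.4)),('base',(0,0,0)),('base.3',(0,0,.3))]: print(n,proj(t,p),proj(s,p))
def corners(n,P,z):
    p=np.array([pl(t,150+u/3.33,160+v/3.33,z)[:2] for u,v in P])*1000; e=np.roll(p,-1,0)-p
    print(n,p.mean(0).round(1),np.linalg.norm(e,axis=1).round(),np.degrees(np.arctan2(e[:,1],e[:,0])).round(1))
corners('cork',[(228,204),(337,156),(381,261),(273,308)],.008)
corners('tray',[(442,47),(580,128),(540,197),(401,116)],.016)
corners('holder',[(670,112),(731,183),(661,245),(598,172)],.022)
fit(t,blob(t,(8,60,160),(30,255,255),(215,203,268,256)),.008,'r')
fit(t,blob(t,(8,60,160),(30,255,255),(300,172,330,225)),.016,'r')
w=grab('wrist','w0'); print({k:v for k,v in w.items() if k!='color'})
E
```

```text
tcp [ 44. 363.] [-53. 175.]
tcp+.2 [-22. 395.] [-103.   74.]
base [312. 437.] [105. 524.]
base.3 [333. 511.] [ 41. 410.]
cork [524.9 185.3] [96. 92. 94. 91.] [ -65.7 -157.   113.7   24.2]
tray [614.   36.2] [130.  65. 129.  66.] [-120.5  149.5   59.8  -30.2]
holder [ 568.5 -103.1] [75. 76. 76. 77.] [-140.1  130.9   40.3  -50.3]
  rect [526.4 187.1] [98. 97.] ang 24.0
  rect [600.7  12.9] [75. 69.] ang 60.6
{'fx': 339.2114709484452, 'fy': 339.2114709484452, 'cx': 274.16784055635765, 'cy': 207.17444434667428, 'tool_from_camera': array([[ 9.67123344e-04,  9.54790599e-01,  2.97277609e-01,
         7.58334157e-02],
       [ 9.99999509e-01, -8.58816492e-04, -4.94934537e-04,
        -1.11253865e-03],
       [-2.17251930e-04,  2.97277941e-01, -9.54790961e-01,
        -1.67191038e-01],
       [ 0.00000000e+00,  0.00000000e+00,  0.00000000e+00,
         1.00000000e+00]])}
```

View pics/w0.png

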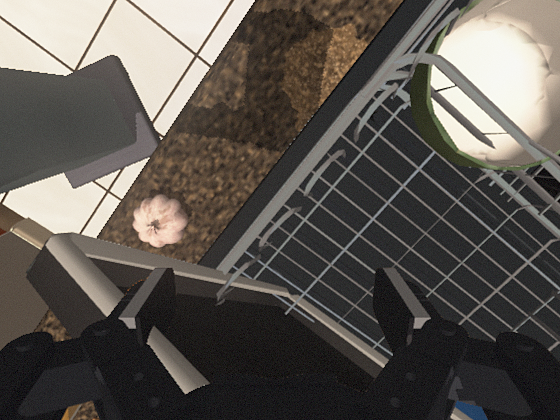

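The wrist view shows the rack below, garlic at (160,220), and a dark panel close by near the lower left. I need to know what that panel is before moving.

```bash
python3 - <<'E'
import cv2,numpy as np
a=cv2.imread('pics/top0.png')[180:420,0:170]; b=cv2.imread('pics/scene0.png')[0:300,0:180]
a=cv2.resize(a,None,fx=2.4,fy=2.4); b=cv2.resize(b,(346,576))
a=np.clip(a.astype(float)*1.8,0,255).astype(np.uint8);b=np.clip(b.astype(float)*1.8,0,255).astype(np.uint8)
cv2.imwrite('pics/left.png',np.hstack([a,b]))
E
```

```text
(no output)
```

View pics/left.png

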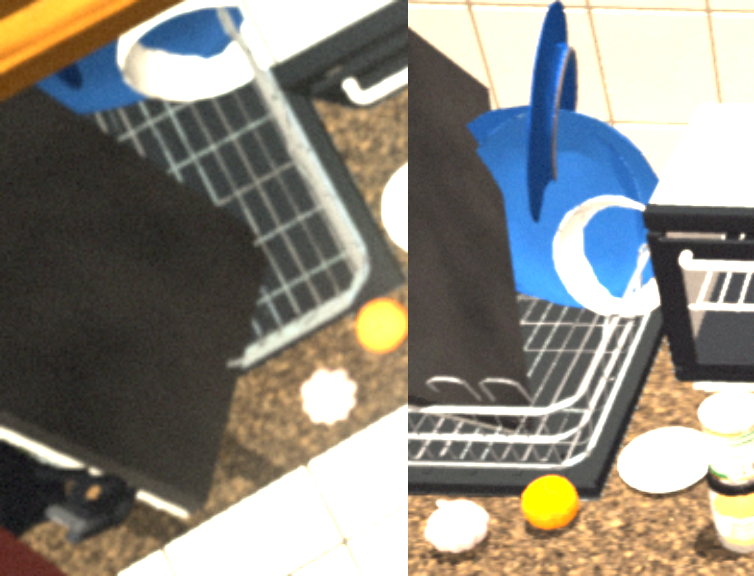

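```bash
python3 - <<'E'
from h import *
t=pickle.load(open('top0.pkl','rb')); s=pickle.load(open('scene0.pkl','rb'))
def tri(a,b):
    o1,d1=ray(t,*a);o2,d2=ray(s,*b); k=np.linalg.lstsq(np.c_[d1,-d2],o2-o1,rcond=None)[0]
    p,q=o1+k[0]*d1,o2+k[1]*d2; return ((p+q)/2).round(3),np.linalg.norm(p-q).round(3)
for a in [(79,395),(98,345),(110,280),(17,217),(107,288)]:
    for b in [(43,44),(61,221),(54,151),(30,75)]: print(a,b,*tri(a,b))
E
```

```text
(79, 395) (43, 44) [0.298 0.345 0.496] 0.084
(79, 395) (61, 221) [0.235 0.416 0.21 ] 0.186
(79, 395) (54, 151) [0.264 0.386 0.337] 0.14
(79, 395) (30, 75) [0.281 0.367 0.45 ] 0.079
(98, 345) (43, 44) [0.336 0.358 0.468] 0.027
(98, 345) (61, 221) [0.291 0.455 0.127] 0.108
(98, 345) (54, 151) [0.312 0.411 0.284] 0.07
(98, 345) (30, 75) [0.322 0.381 0.418] 0.017
(110, 280) (43, 44) [0.399 0.386 0.433] 0.049
(110, 280) (61, 221) [0.39  0.53  0.003] 0.005
(110, 280) (54, 151) [0.395 0.461 0.21 ] 0.026
(110, 280) (30, 75) [0.388 0.413 0.378] 0.067
(17, 217) (43, 44) [0.515 0.578 0.355] 0.025
(17, 217) (61, 221) [ 0.609  0.968 -0.355] 0.064
(17, 217) (54, 151) [0.561 0.766 0.016] 0.017
(17, 217) (30, 75) [0.515 0.635 0.274] 0.046
(107, 288) (43, 44) [0.391 0.385 0.436] 0.037
(107, 288) (61, 221) [0.377 0.524 0.016] 0.014
(107, 288) (54, 151) [0.384 0.458 0.218] 0.011
(107, 288) (30, 75) [0.38  0.412 0.381] 0.055
```

```bash
cat >> h.py <<'E'
def wcam(c,st):
    T=np.array(c['tool_from_camera']); Rt=R.from_quat(st['tool_rot']); c=dict(c)
    c['origin']=Rt.apply(T[:3,3])+st['position']; c['orientation']=(Rt*R.from_matrix(T[:3,:3])).as_quat(); return c
def tri(t,a,s,b):
    o1,d1=ray(t,*a);o2,d2=ray(s,*b); k=np.linalg.lstsq(np.c_[d1,-d2],o2-o1,rcond=None)[0]
    p,q=o1+k[0]*d1,o2+k[1]*d2; return ((p+q)/2).round(3),np.linalg.norm(p-q).round(3)
E
python3 - <<'E'
from h import *
t=pickle.load(open('top0.pkl','rb')); w=wcam(pickle.load(open('w0.pkl','rb')),ctrl.state())
print(w['origin'])
for a in [(79,395),(98,345),(107,288)]:
    for b in [(60,240),(75,236),(120,320),(210,385)]: print(a,b,*tri(t,a,w,b))
for z in (.1,.2,.25,.3): print(z,pl(t,79,395,z).round(3),pl(t,0,360,z).round(3),pl(w,60,240,z).round(3),pl(w,400,345,z).round(3))
E
```

```text
[0.16439493 0.60632962 0.37258437]
(79, 395) (60, 240) [0.182 0.493 0.231] 0.004
(79, 395) (75, 236) [0.182 0.496 0.226] 0.007
(79, 395) (120, 320) [0.204 0.498 0.247] 0.045
(79, 395) (210, 385) [0.219 0.513 0.267] 0.09
(98, 345) (60, 240) [0.227 0.47  0.183] 0.079
(98, 345) (75, 236) [0.227 0.473 0.174] 0.075
(98, 345) (120, 320) [0.258 0.472 0.19 ] 0.02
(98, 345) (210, 385) [0.286 0.49  0.204] 0.049
(107, 288) (60, 240) [0.288 0.458 0.162] 0.195
(107, 288) (75, 236) [0.289 0.461 0.151] 0.191
(107, 288) (120, 320) [0.328 0.453 0.144] 0.122
(107, 288) (210, 385) [0.373 0.474 0.138] 0.027
0.1 [0.138 0.549 0.1  ] [0.216 0.734 0.1  ] [0.201 0.391 0.1  ] [0.417 0.634 0.1  ]
0.2 [0.17  0.506 0.2  ] [0.24  0.672 0.2  ] [0.187 0.47  0.2  ] [0.324 0.624 0.2  ]
0.25 [0.186 0.485 0.25 ] [0.252 0.641 0.25 ] [0.181 0.509 0.25 ] [0.278 0.619 0.25 ]
0.3 [0.202 0.463 0.3  ] [0.265 0.611 0.3  ] [0.174 0.549 0.3  ] [0.232 0.614 0.3  ]
```

The panel is a plate leaning in the rack, with its top corner near (0.18, 0.49, 0.23). I'll lift straight up first, then go over it.

Call:
send_rows(
  steps=[
    {"dz":3},
    {"dz":4},
    {"dz":4},
    {"dz":2},
    {},
    {},
    {},
  ],
  newtons=30,
)

```text
validation failed for argument at $.st...
```

Call:
send_rows(
  steps=[
    {"dx":1.6,"dy":-4.6,"twist":-7},
    {"dx":2.1,"dy":-4.7,"twist":-7},
    {"dx":2.1,"dy":-4.7,"twist":-7},
    {"dx":2.1,"dy":-4.7,"twist":-7},
    {"dx":2.1,"dy":-4.7,"twist":-7},
    {"dx":2.1,"dy":-4.7,"twist":-7},
    {"dx":2.1,"dy":-4.7,"twist":-7},
    {"dx":2.1,"dy":-4.2,"twist":-5},
  ],
)

```text
validation failed for argument at $.st...
```

Call:
send_rows(
  steps=[
    {},
    {},
    {},
  ],
)

```text
validation failed for argument at $.st...
```

```bash
python3 - <<'E'
from h import *
s=ctrl.state(); print(s['time_s'],s['position'],s['tool_rot'],s['wrist_force'],s['q'])
grab('wrist','w1'); pickle.dump(s,open('s1.pkl','wb'))
E
```

```text
0.15 [0.23494309 0.578595   0.20537631] [ 1.91716002e-01  9.81450132e-01 -7.42702758e-04 -2.49228154e-04] [-0.5928653  -0.15453916  0.19253883] [ 1.06596845e+00  5.31719558e-02  1.61396151e+00  1.86403677e-05
  1.47602589e+00 -1.19008972e-01]
```

View pics/w1.png

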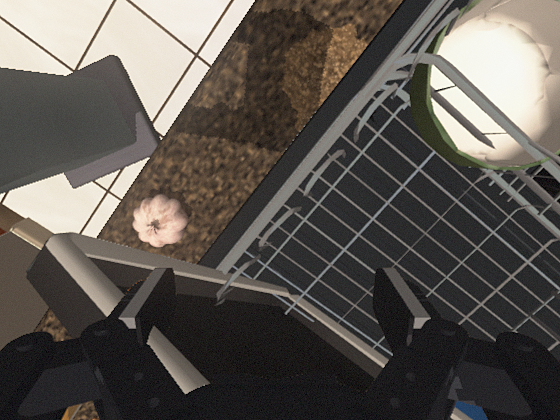

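The rows were refused because every field must be present, so the arm hasn't moved and the view is unchanged.

Call:
send_rows(
  steps=[
    {"fingers":0,"dx":0,"dy":0,"dz":3,"twist":0},
    {"fingers":0,"dx":0,"dy":0,"dz":4,"twist":0},
    {"fingers":0,"dx":0,"dy":0,"dz":4,"twist":0},
    {"fingers":0,"dx":0,"dy":0,"dz":2,"twist":0},
    {"fingers":0,"dx":0,"dy":0,"dz":0,"twist":0},
    {"fingers":0,"dx":0,"dy":0,"dz":0,"twist":0},
  ],
  newtons=30,
)

```text
time_s: 0.95
position: [0.2349, 0.5785, 0.3338]
tool_rot: [0.192, 0.981, -0.002, -0.001]
wrist_force: [0.8, 0.4, -0.9]
opening: 0.0855
grip_force: 0.0
```

Call:
send_rows(
  steps=[
    {"fingers":0,"dx":1.6,"dy":-4.6,"dz":0,"twist":-7},
    {"fingers":0,"dx":2.1,"dy":-4.7,"dz":0,"twist":-7},
    {"fingers":0,"dx":2.1,"dy":-4.7,"dz":0,"twist":-7},
    {"fingers":0,"dx":2.1,"dy":-4.7,"dz":0,"twist":-7},
    {"fingers":0,"dx":2.1,"dy":-4.7,"dz":0,"twist":-7},
    {"fingers":0,"dx":2.1,"dy":-4.7,"dz":0,"twist":-7},
    {"fingers":0,"dx":2.1,"dy":-4.7,"dz":0,"twist":-7},
    {"fingers":0,"dx":2.1,"dy":-4.2,"dz":0,"twist":-5},
  ],
)

```text
time_s: 1.95
position: [0.3979, 0.2072, 0.3338]
tool_rot: [0.618, 0.786, -0.001, -0.001]
wrist_force: [0.2, -0.3, 0.5]
opening: 0.0854
grip_force: 0.0
```

Call:
send_rows(
  steps=[
    {"fingers":0,"dx":0,"dy":0,"dz":0,"twist":0},
    {"fingers":0,"dx":0,"dy":0,"dz":0,"twist":0},
    {"fingers":0,"dx":0,"dy":0,"dz":0,"twist":0},
  ],
)

```text
time_s: 2.33
position: [0.3976, 0.2099, 0.3356]
tool_rot: [0.616, 0.788, -0.0, -0.0]
wrist_force: [0.4, -0.2, 0.0]
opening: 0.0855
grip_force: 0.0
```

```bash
python3 - <<'E'
from h import *
s=ctrl.state(); print(s['time_s'],s['position'],s['tool_rot'],s['wrist_force'],s['q'])
c=wcam(grab('wrist','w2'),s); pickle.dump(s,open('s2.pkl','wb'))
for n,p in [('tin',(.401,.207,.166)),('tea',(.491,.073,.12)),('cork',(.526,.187,.008)),('sauc',(.43,.348,.011))]: print(n,proj(c,p))
E
```

```text
2.325 [0.39755782 0.20990302 0.3355546 ] [ 6.15549016e-01  7.88098315e-01 -4.79694400e-04 -4.73987571e-04] [ 0.38670389 -0.20639774  0.03870456] [ 3.19798874e-01 -4.18905496e-01  1.81377365e+00  2.60792074e-04
  1.74804858e+00  7.52135377e-02]
tin [277. 183.]
tea [320. 290.]
cork [354. 191.]
sauc [323.  62.]
```

View pics/w2.png

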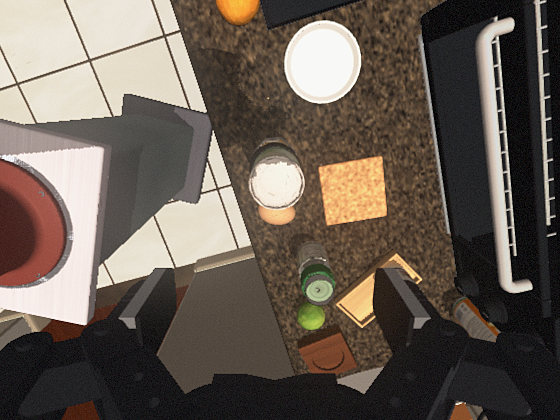

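The wrist view agrees with the measured positions to about 1 px: tin (277,183), tea light (319,290), cork (353,190), saucer (323,62). I'll go down on the tin.

Call:
send_rows(
  steps=[
    {"fingers":0,"dx":0.4,"dy":-0.2,"dz":-4,"twist":0},
    {"fingers":0,"dx":0,"dy":0,"dz":-5,"twist":0},
    {"fingers":0,"dx":0,"dy":0,"dz":-5,"twist":0},
    {"fingers":0,"dx":0,"dy":0,"dz":-4,"twist":0},
    {"fingers":0,"dx":0,"dy":0,"dz":-3,"twist":0},
    {"fingers":0,"dx":0,"dy":0,"dz":-1,"twist":0},
    {"fingers":0,"dx":0,"dy":0,"dz":0,"twist":0},
    {"fingers":0,"dx":0,"dy":0,"dz":0,"twist":0},
  ],
)

```text
time_s: 3.38
position: [0.4033, 0.2076, 0.1181]
tool_rot: [0.616, 0.788, 0.001, 0.001]
wrist_force: [0.3, -0.0, 0.2]
opening: 0.0857
grip_force: 0.0
```

Call:
send_rows(
  steps=[
    {"fingers":0.2,"dx":0,"dy":0,"dz":0,"twist":0},
    {"fingers":0.3,"dx":0,"dy":0,"dz":0,"twist":0},
    {"fingers":0.4,"dx":0,"dy":0,"dz":0,"twist":0},
    {"fingers":0.5,"dx":0,"dy":0,"dz":0,"twist":0},
    {"fingers":0.6,"dx":0,"dy":0,"dz":0,"twist":0},
    {"fingers":0.6,"dx":0,"dy":0,"dz":0,"twist":0},
  ],
  newtons=30,
)

```text
time_s: 4.12
position: [0.4029, 0.2073, 0.1173]
tool_rot: [0.616, 0.787, 0.001, 0.001]
wrist_force: [-2.0, 0.3, 6.0]
opening: 0.0561
grip_force: 32.4
```

Call:
send_rows(
  steps=[
    {"fingers":0.6,"dx":0,"dy":0,"dz":0.5,"twist":0},
    {"fingers":0.6,"dx":0,"dy":0,"dz":1.5,"twist":0},
    {"fingers":0.6,"dx":0,"dy":0,"dz":2,"twist":0},
    {"fingers":0.6,"dx":1,"dy":-0.2,"dz":1,"twist":0},
    {"fingers":0.6,"dx":2.5,"dy":-0.4,"dz":0,"twist":0},
    {"fingers":0.6,"dx":3,"dy":-0.5,"dz":0,"twist":0},
    {"fingers":0.6,"dx":3,"dy":-0.5,"dz":0,"twist":0},
    {"fingers":0.6,"dx":2,"dy":-0.3,"dz":0,"twist":0},
  ],
)

```text
time_s: 5.12
position: [0.5188, 0.1874, 0.166]
tool_rot: [0.617, 0.787, -0.0, -0.0]
wrist_force: [-0.1, -1.0, -1.3]
opening: 0.0564
grip_force: 32.5
```

Call:
send_rows(
  steps=[
    {"fingers":0.6,"dx":0.8,"dy":-0.1,"dz":0,"twist":0},
    {"fingers":0.6,"dx":0,"dy":0,"dz":-2,"twist":0},
    {"fingers":0.6,"dx":0,"dy":0,"dz":-4,"twist":0},
    {"fingers":0.6,"dx":0,"dy":0,"dz":-3,"twist":0},
    {"fingers":0.6,"dx":0,"dy":0,"dz":-2,"twist":0},
    {"fingers":0.6,"dx":0,"dy":0,"dz":0,"twist":0},
    {"fingers":0.6,"dx":0,"dy":0,"dz":0,"twist":0},
    {"fingers":0.6,"dx":0,"dy":0,"dz":0,"twist":0},
  ],
)

```text
time_s: 6.12
position: [0.5265, 0.1874, 0.0581]
tool_rot: [0.616, 0.787, 0.001, 0.001]
wrist_force: [-0.6, -0.6, -1.9]
opening: 0.0565
grip_force: 32.5
```

Call:
send_rows(
  steps=[
    {"fingers":0.6,"dx":0,"dy":0,"dz":-1.2,"twist":0},
    {"fingers":0.6,"dx":0,"dy":0,"dz":-0.8,"twist":0},
    {"fingers":0.6,"dx":0,"dy":0,"dz":-0.3,"twist":0},
    {"fingers":0.6,"dx":0,"dy":0,"dz":-0.2,"twist":0},
    {"fingers":0.6,"dx":0,"dy":0,"dz":0,"twist":0},
    {"fingers":0.6,"dx":0,"dy":0,"dz":0,"twist":0},
    {"fingers":0.6,"dx":0,"dy":0,"dz":0,"twist":0},
  ],
)

```text
time_s: 7.0
position: [0.5255, 0.1871, 0.0315]
tool_rot: [0.616, 0.787, 0.0, 0.0]
wrist_force: [1.0, -0.2, -1.3]
opening: 0.0561
grip_force: 32.6
```

Call:
send_rows(
  steps=[
    {"fingers":0.6,"dx":0,"dy":0,"dz":-0.1,"twist":0},
    {"fingers":0.6,"dx":0,"dy":0,"dz":0,"twist":0},
    {"fingers":0.6,"dx":0,"dy":0,"dz":0,"twist":0},
  ],
)

```text
time_s: 7.38
position: [0.5256, 0.1871, 0.0314]
tool_rot: [0.616, 0.787, 0.0, 0.0]
wrist_force: [-3.5, -0.8, 5.6]
opening: 0.0561
grip_force: 33.2
```

Contact shows as a +6 N force. Release and rise.

Call:
send_rows(
  steps=[
    {"fingers":0.3,"dx":0,"dy":0,"dz":0,"twist":0},
    {"fingers":0.15,"dx":0,"dy":0,"dz":0,"twist":0},
    {"fingers":0,"dx":0,"dy":0,"dz":0,"twist":0},
    {"fingers":0,"dx":0,"dy":0,"dz":0,"twist":0},
    {"fingers":0,"dx":0,"dy":0,"dz":2,"twist":0},
    {"fingers":0,"dx":0,"dy":0,"dz":4,"twist":0},
    {"fingers":0,"dx":0,"dy":0,"dz":5,"twist":0},
    {"fingers":0,"dx":0,"dy":0,"dz":4,"twist":0},
  ],
)

```text
time_s: 8.38
position: [0.5259, 0.1872, 0.1844]
tool_rot: [0.616, 0.787, 0.001, 0.001]
wrist_force: [0.4, -0.7, 0.8]
opening: 0.0857
grip_force: 0.0
```

Call:
send_rows(
  steps=[
    {"fingers":0,"dx":-3,"dy":0.5,"dz":4,"twist":0},
    {"fingers":0,"dx":-5,"dy":0.8,"dz":4,"twist":0},
    {"fingers":0,"dx":-4.5,"dy":0.7,"dz":0,"twist":0},
    {"fingers":0,"dx":0,"dy":0,"dz":0,"twist":0},
    {"fingers":0,"dx":0,"dy":0,"dz":0,"twist":0},
    {"fingers":0,"dx":0,"dy":0,"dz":0,"twist":0},
  ],
)

```text
time_s: 9.12
position: [0.4024, 0.2066, 0.259]
tool_rot: [0.617, 0.787, -0.0, -0.0]
wrist_force: [-0.1, -0.1, -0.1]
opening: 0.0852
grip_force: 0.0
```

```bash
python3 - <<'E'
from meas import *
t=grab('top','top3')
s=ctrl.state(); print(s['time_s'],s['position'])
c=wcam(grab('wrist','w3'),s); pickle.dump(s,open('s3.pkl','wb'))
print(proj(c,(.401,.207,.094)),proj(c,(.526,.187,.08)),proj(c,(.43,.348,.011)))
E
```

```text
9.175 [0.4023443  0.20652577 0.25881044]
[274. 179.] [381. 221.] [329.  49.]
```

View pics/w3.png

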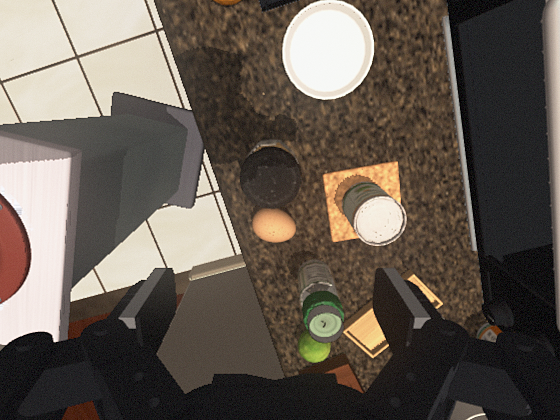

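The lid appears near (271,176), about 3 px off the prediction, and the tin top at (380,220) sits where it should. I'll fit the lid, the tin and the remaining targets.

```bash
python3 - <<'E'
from meas import *
s=pickle.load(open('s3.pkl','rb')); c=wcam(pickle.load(open('w3.pkl','rb')),s); t=pickle.load(open('top3.pkl','rb'))
def dark(c,roi,z,th):
    fit(c,cv2.convexHull(blob(c,(0,0,0),(180,255,th),roi)),z,'c')
for th in (40,50,60): dark(c,(236,146,306,212),.094,th)
W=((0,0,150),(180,70,255))
fit(c,blob(c,*W,(350,192,412,248)),.08,'c'); fit(c,blob(c,*W,(275,0,385,105)),.011,'c')
print(proj(t,(.4,.209,.094)))
E
```

```text
ellipse 392 219 axes 36 53
  ellipse 397 209 axes 59 76
  ellipse 397 208 axes 59 82
  ellipse 524 187 axes 56 56
  ellipse 429 346 axes 102 102
[229. 279.]
```

Call:
send_rows(
  steps=[
    {"fingers":0,"dx":-0.4,"dy":0.2,"dz":-4,"twist":0},
    {"fingers":0,"dx":0,"dy":0,"dz":-4.4,"twist":0},
    {"fingers":0,"dx":0,"dy":0,"dz":-4,"twist":0},
    {"fingers":0,"dx":0,"dy":0,"dz":-4,"twist":0},
    {"fingers":0,"dx":0,"dy":0,"dz":-3,"twist":0},
    {"fingers":0,"dx":0,"dy":0,"dz":-2,"twist":0},
    {"fingers":0,"dx":0,"dy":0,"dz":-1,"twist":0},
    {"fingers":0,"dx":0,"dy":0,"dz":0,"twist":0},
  ],
)

```text
time_s: 10.22
position: [0.3975, 0.2086, 0.0345]
tool_rot: [0.617, 0.787, -0.001, -0.0]
wrist_force: [0.2, -0.7, 0.5]
opening: 0.0856
grip_force: 0.0
```

Call:
send_rows(
  steps=[
    {"fingers":0.15,"dx":0,"dy":0,"dz":0,"twist":0},
    {"fingers":0.25,"dx":0,"dy":0,"dz":0,"twist":0},
    {"fingers":0.3,"dx":0,"dy":0,"dz":0,"twist":0},
    {"fingers":0.35,"dx":0,"dy":0,"dz":0,"twist":0},
    {"fingers":0.5,"dx":0,"dy":0,"dz":0,"twist":0},
    {"fingers":0.6,"dx":0,"dy":0,"dz":0,"twist":0},
    {"fingers":0.6,"dx":0,"dy":0,"dz":0,"twist":0},
  ],
  newtons=40,
)

```text
time_s: 11.1
position: [0.3983, 0.209, 0.0364]
tool_rot: [0.616, 0.787, 0.0, 0.0]
wrist_force: [-3.5, -1.1, 6.4]
opening: 0.062
grip_force: 42.9
```

Call:
send_rows(
  steps=[
    {"fingers":0.6,"dx":0,"dy":0,"dz":0.5,"twist":0},
    {"fingers":0.6,"dx":0,"dy":0,"dz":1.5,"twist":0},
    {"fingers":0.6,"dx":0,"dy":0,"dz":2,"twist":0},
    {"fingers":0.6,"dx":0.3,"dy":1.3,"dz":1,"twist":0},
    {"fingers":0.6,"dx":0.6,"dy":2.6,"dz":0,"twist":0},
    {"fingers":0.6,"dx":0.7,"dy":3.2,"dz":0,"twist":0},
    {"fingers":0.6,"dx":0.7,"dy":3.2,"dz":0,"twist":0},
    {"fingers":0.6,"dx":0.6,"dy":2.3,"dz":0,"twist":0},
  ],
)

```text
time_s: 12.1
position: [0.4267, 0.3369, 0.0849]
tool_rot: [0.616, 0.788, 0.0, -0.0]
wrist_force: [0.2, 0.2, -3.2]
opening: 0.0622
grip_force: 44.8
```

Call:
send_rows(
  steps=[
    {"fingers":0.6,"dx":0.2,"dy":1.3,"dz":0,"twist":0},
    {"fingers":0.6,"dx":0,"dy":0,"dz":-1,"twist":0},
    {"fingers":0.6,"dx":0,"dy":0,"dz":-1.5,"twist":0},
    {"fingers":0.6,"dx":0,"dy":0,"dz":-1,"twist":0},
    {"fingers":0.6,"dx":0,"dy":0,"dz":-0.5,"twist":0},
    {"fingers":0.6,"dx":0,"dy":0,"dz":0,"twist":0},
    {"fingers":0.6,"dx":0,"dy":0,"dz":0,"twist":0},
    {"fingers":0.6,"dx":0,"dy":0,"dz":0,"twist":0},
  ],
)

```text
time_s: 13.1
position: [0.4292, 0.348, 0.0457]
tool_rot: [0.616, 0.787, 0.001, 0.0]
wrist_force: [0.2, -0.1, -5.0]
opening: 0.062
grip_force: 44.8
```

Call:
send_rows(
  steps=[
    {"fingers":0.6,"dx":0,"dy":0,"dz":-0.2,"twist":0},
    {"fingers":0.6,"dx":0,"dy":0,"dz":-0.2,"twist":0},
    {"fingers":0.6,"dx":0,"dy":0,"dz":0,"twist":0},
    {"fingers":0.6,"dx":0,"dy":0,"dz":0,"twist":0},
    {"fingers":0.6,"dx":0,"dy":0,"dz":0,"twist":0},
  ],
)

```text
time_s: 13.72
position: [0.4289, 0.348, 0.0415]
tool_rot: [0.616, 0.787, 0.0, 0.0]
wrist_force: [-1.0, 0.2, 1.1]
opening: 0.062
grip_force: 45.0
```

Call:
send_rows(
  steps=[
    {"fingers":0.6,"dx":0,"dy":0,"dz":-0.1,"twist":0},
    {"fingers":0.6,"dx":0,"dy":0,"dz":0,"twist":0},
    {"fingers":0.6,"dx":0,"dy":0,"dz":0,"twist":0},
  ],
)

```text
time_s: 14.1
position: [0.429, 0.3481, 0.0414]
tool_rot: [0.616, 0.787, 0.0, -0.0]
wrist_force: [-4.2, -1.9, 5.9]
opening: 0.0621
grip_force: 45.5
```

Call:
send_rows(
  steps=[
    {"fingers":0.3,"dx":0,"dy":0,"dz":0,"twist":0},
    {"fingers":0.15,"dx":0,"dy":0,"dz":0,"twist":0},
    {"fingers":0,"dx":0,"dy":0,"dz":0,"twist":0},
    {"fingers":0,"dx":0,"dy":0,"dz":0,"twist":0},
    {"fingers":0,"dx":0,"dy":0,"dz":2,"twist":0},
    {"fingers":0,"dx":0,"dy":0,"dz":4,"twist":0},
    {"fingers":0,"dx":0,"dy":0,"dz":5,"twist":0},
    {"fingers":0,"dx":0,"dy":0,"dz":5,"twist":0},
  ],
)

```text
time_s: 15.1
position: [0.4288, 0.3478, 0.2031]
tool_rot: [0.616, 0.787, 0.001, 0.0]
wrist_force: [1.0, -0.3, 0.2]
opening: 0.0855
grip_force: 0.0
```

Call:
send_rows(
  steps=[
    {"fingers":0,"dx":0.6,"dy":-3.5,"dz":4,"twist":-6},
    {"fingers":0,"dx":0.8,"dy":-4,"dz":0,"twist":-6},
    {"fingers":0.1,"dx":0.9,"dy":-4,"dz":0,"twist":-6},
    {"fingers":0.2,"dx":1,"dy":-4,"dz":0,"twist":-6},
    {"fingers":0.3,"dx":1,"dy":-4,"dz":0,"twist":-6},
    {"fingers":0.35,"dx":1,"dy":-4,"dz":0,"twist":-6},
    {"fingers":0.35,"dx":0.9,"dy":-4,"dz":0,"twist":-6},
    {"fingers":0.35,"dx":0,"dy":0,"dz":0,"twist":-2},
  ],
)

```text
time_s: 16.1
position: [0.4913, 0.0708, 0.2416]
tool_rot: [0.868, 0.497, 0.001, 0.001]
wrist_force: [-0.3, 0.3, 0.1]
opening: 0.0556
grip_force: 0.0
```

Call:
send_rows(
  steps=[
    {"fingers":0.35,"dx":0,"dy":0,"dz":0,"twist":0},
    {"fingers":0.35,"dx":0,"dy":0,"dz":0,"twist":0},
    {"fingers":0.35,"dx":0,"dy":0,"dz":0,"twist":0},
  ],
)

```text
time_s: 16.48
position: [0.4906, 0.0737, 0.2402]
tool_rot: [0.866, 0.5, 0.0, -0.0]
wrist_force: [0.2, -0.2, -0.7]
opening: 0.0554
grip_force: 0.0
```

```bash
python3 - <<'E'
from meas import *
s=ctrl.state(); print(s['time_s'],s['position'],s['tool_rot'])
c=wcam(grab('wrist','w4'),s); pickle.dump(s,open('s4.pkl','wb'))
for p in [(.491,.073,.12),(.525,.187,.08),(.569,-.102,.022),(.430,.347,.094),(.60,.01,.006)]: print(proj(c,p))
E
```

```text
16.475 [0.49057405 0.073673   0.24019244] [ 8.66003615e-01  5.00037731e-01  7.38500930e-05 -2.52327283e-05]
[275. 192.]
[244.  54.]
[399. 259.]
[ 27. -78.]
[380. 168.]
```

View pics/w4.png

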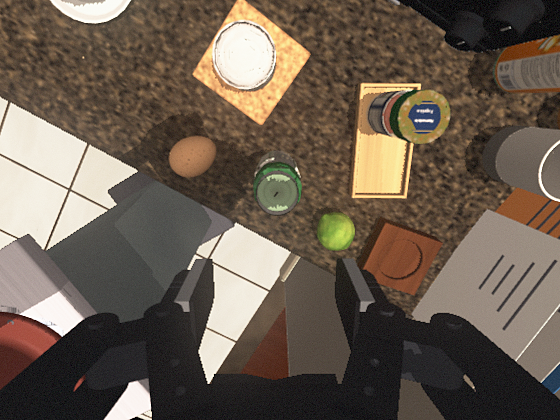

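The tea light is at (277,192), within 2 px of the prediction, and the tray lies upright in the image at (353–420, 83–198). The holder recess is near (402,261). I'll refine the tea light, holder and tray from this view.

```bash
python3 - <<'E'
from meas import *
s=pickle.load(open('s4.pkl','rb')); c=wcam(pickle.load(open('w4.pkl','rb')),s)
print('tea');fit(c,cv2.convexHull(blob(c,(35,40,30),(95,255,255),(245,165,308,220))),.112,'c')
h=cv2.cvtColor(c['color'],cv2.COLOR_RGB2HSV)
print(h[190,272],h[150,380],h[150,340],h[265,385],h[240,345],h[178,277])
print('tray');fit(c,blob(c,(10,70,150),(30,255,255),(345,75,425,205)),.016,'r')
print('holder');fit(c,blob(c,(0,110,50),(12,255,255),(355,212,445,298)),.022,'r')
def cor(n,P,z):
    p=np.array([pl(c,u,v,z)[:2] for u,v in P])*1000;e=np.roll(p,-1,0)-p
    print(n,p.round(1).tolist(),p.mean(0).round(1),np.linalg.norm(e,axis=1).round(1),np.degrees(np.arctan2(e[:,1],e[:,0])).round(1))
cor('tray end',[(352,198),(408,198)],.016)
cor('holder',[(386,219),(442,237),(414,296),(361,273)],.022)
E
```

```text
tea
  ellipse 494 74 axes 44 45
[ 38  56 109] [ 19 113 250] [ 15 108  90] [  9 157 135] [ 36 150 208] [ 42  63 186]
tray
  rect [620.1  34.2] [131.  78.] ang 59.4
holder
  rect [567.9 -96.8] [84. 92.] ang 40.1
tray end [[553.9, -3.7], [612.1, -37.2]] [583.  -20.5] [67.1 67.1] [-29.9 150.1]
holder [[577.4, -45.6], [627.1, -101.1], [565.1, -160.4], [520.0, -96.1]] [ 572.4 -100.8] [74.5 85.8 78.5 76.5] [ -48.2 -136.3  125.1   41.3]
```

Call:
send_rows(
  steps=[
    {"fingers":0.32,"dx":0.1,"dy":0,"dz":-4,"twist":0},
    {"fingers":0.32,"dx":0,"dy":0,"dz":-4,"twist":0},
    {"fingers":0.32,"dx":0,"dy":0,"dz":-2.5,"twist":0},
    {"fingers":0.32,"dx":0,"dy":0,"dz":-1.2,"twist":0},
    {"fingers":0.32,"dx":0,"dy":0,"dz":-0.5,"twist":0},
    {"fingers":0.32,"dx":0,"dy":0,"dz":0,"twist":0},
    {"fingers":0.32,"dx":0,"dy":0,"dz":0,"twist":0},
    {"fingers":0.32,"dx":0,"dy":0,"dz":0,"twist":0},
  ],
  newtons=20,
)

```text
time_s: 17.52
position: [0.4924, 0.0728, 0.119]
tool_rot: [0.867, 0.499, 0.001, 0.0]
wrist_force: [-0.0, -0.1, 0.1]
opening: 0.0581
grip_force: 0.0
```

```bash
python3 - <<'E'
from meas import *
s=ctrl.state(); print(s['position'],s['opening'],s['wrist_force']); c=grab('wrist','w5')
cv2.imwrite('pics/w5c.png',cv2.resize(c['color'][150:350,150:420,::-1],None,fx=2.9,fy=2.9,interpolation=cv2.INTER_CUBIC))
E
```

```text
[0.49238258 0.07276044 0.11902177] 0.05811055874327814 [-0.011298   -0.09840297  0.07853814]
```

View pics/w5c.png

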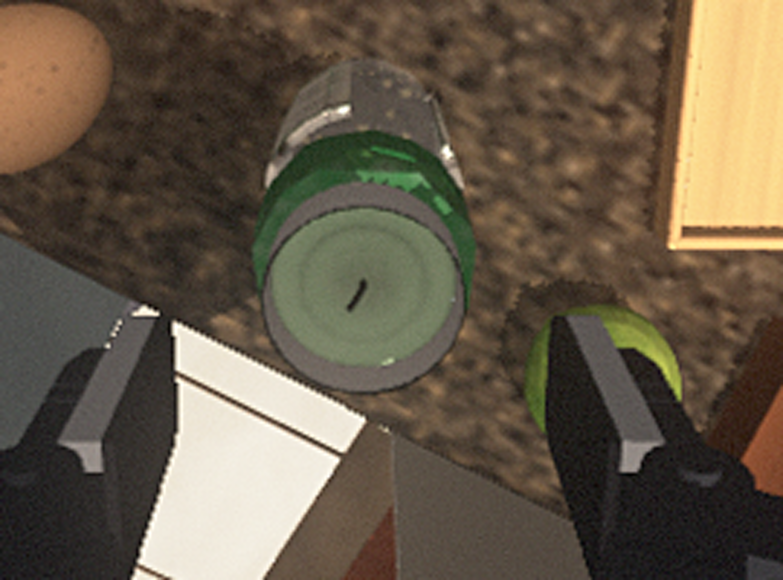

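```bash
python3 - <<'E'
from meas import *
s=ctrl.state(); c=wcam(pickle.load(open('w5.pkl','rb')),s); Rt=R.from_quat(s['tool_rot'])
for n,p in [('tcp',(0,0,0)),('tipL',(0,-.029,-.004)),('tipR',(0,.029,-.004)),('tipR+',(.011,.029,-.004)),('tipR-',(-.011,.029,-.004))]:
    print(n,((proj(c,Rt.apply(p)+s['position'])-[150,150])*2.9).round())
for u,v in [(363,290)]: print(pl(c,150+u/2.9,150+v/2.9,.117), pl(c,150+u/2.9,150+v/2.9,.12))
for p in [(.4925,.0735,.12),(.4925,.0735,.117)]: print(((proj(c,p)-[150,150])*2.9).round())
print('cup rim'); fit(c,cv2.convexHull(blob(c,(35,20,100),(95,255,255),(230,205,320,290))),.117,'c')
E
```

```text
tcp [357. 284.]
tipL [197. 293.]
tipR [519. 293.]
tipR+ [522. 238.]
tipR- [516. 348.]
[0.4920138  0.07053725 0.117     ] [0.49268744 0.07172492 0.12      ]
[357. 284.]
[357. 276.]
cup rim
  ellipse 492 71 axes 32 34
```

The tea light is centred between the fingers (crop 363,290). Fingertip depth is uncertain, so I'll find the grip height by careful partial closing.

Call:
send_rows(
  steps=[
    {"fingers":0.32,"dx":0,"dy":-0.1,"dz":-0.5,"twist":0},
    {"fingers":0.32,"dx":0,"dy":0,"dz":0,"twist":0},
    {"fingers":0.4,"dx":0,"dy":0,"dz":0,"twist":0},
    {"fingers":0.5,"dx":0,"dy":0,"dz":0,"twist":0},
    {"fingers":0.58,"dx":0,"dy":0,"dz":0,"twist":0},
    {"fingers":0.58,"dx":0,"dy":0,"dz":0,"twist":0},
    {"fingers":0.58,"dx":0,"dy":0,"dz":0,"twist":0},
    {"fingers":0.58,"dx":0,"dy":0,"dz":0,"twist":0},
  ],
  newtons=20,
)

```text
time_s: 18.58
position: [0.4918, 0.0718, 0.1131]
tool_rot: [0.866, 0.499, 0.0, 0.0]
wrist_force: [0.5, -0.8, -0.4]
opening: 0.0362
grip_force: 0.0
```

Call:
send_rows(
  steps=[
    {"fingers":0.32,"dx":0,"dy":0,"dz":0,"twist":0},
    {"fingers":0.32,"dx":0,"dy":0,"dz":-0.2,"twist":0},
    {"fingers":0.32,"dx":0,"dy":0,"dz":-0.3,"twist":0},
    {"fingers":0.5,"dx":0,"dy":0,"dz":0,"twist":0},
    {"fingers":0.6,"dx":0,"dy":0,"dz":0,"twist":0},
    {"fingers":0.6,"dx":0,"dy":0,"dz":0,"twist":0},
    {"fingers":0.6,"dx":0,"dy":0,"dz":0,"twist":0},
    {"fingers":0.6,"dx":0,"dy":0,"dz":0,"twist":0},
  ],
)

```text
time_s: 19.58
position: [0.4918, 0.0718, 0.1081]
tool_rot: [0.866, 0.499, 0.0, 0.0]
wrist_force: [-0.5, -0.1, -0.6]
opening: 0.0345
grip_force: 0.0
```

Call:
send_rows(
  steps=[
    {"fingers":0.32,"dx":0,"dy":0,"dz":0,"twist":0},
    {"fingers":0.32,"dx":0,"dy":0,"dz":-0.2,"twist":0},
    {"fingers":0.32,"dx":0,"dy":0,"dz":-0.3,"twist":0},
    {"fingers":0.5,"dx":0,"dy":0,"dz":0,"twist":0},
    {"fingers":0.6,"dx":0,"dy":0,"dz":0,"twist":0},
    {"fingers":0.6,"dx":0,"dy":0,"dz":0,"twist":0},
    {"fingers":0.6,"dx":0,"dy":0,"dz":0,"twist":0},
    {"fingers":0.6,"dx":0,"dy":0,"dz":0,"twist":0},
  ],
)

```text
time_s: 20.58
position: [0.4918, 0.0718, 0.1031]
tool_rot: [0.866, 0.499, 0.0, 0.0]
wrist_force: [0.1, 0.1, 0.3]
opening: 0.0345
grip_force: 0.0
```

```bash
python3 - <<'E'
from meas import *
s=ctrl.state(); print(s['position'],s['opening'],s['wrist_force']); c=grab('wrist','w6'); s0=grab('scene','s6')
a=cv2.resize(c['color'][150:350,180:370,::-1],(390,410),interpolation=cv2.INTER_CUBIC)
b=cv2.resize(s0['color'][180:290,210:314,::-1],(388,410),interpolation=cv2.INTER_CUBIC)
cv2.imwrite('pics/w6c.png',np.hstack([a,b]))
E
```

```text
[0.49179293 0.07177547 0.10312897] 0.034547470445240105 [0.12346978 0.13169895 0.33168099]
```

View pics/w6c.png

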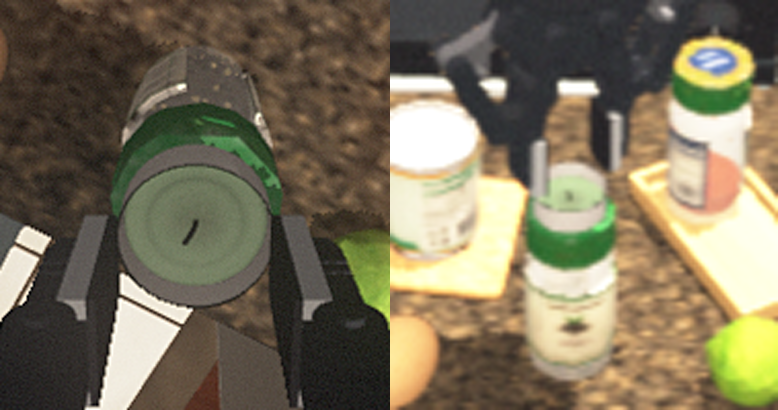

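```bash
python3 - <<'E'
from h import *
s=pickle.load(open('scene0.pkl','rb')); p=np.array([.4918,.0718]); d=np.array([np.cos(np.radians(-30)),np.sin(np.radians(-30))])
for z in (.11,.12,.125,.13,.14):
    for w in (-.017,.017):
        q=s; v=R.from_quat(s['orientation']).inv().apply(np.r_[p+d*w,z]-s['origin']); print(z,w,(s['cx']-s['fx']*v[0]/v[2]).round(1),(s['cy']+s['fy']*v[1]/v[2]).round(1))
for z in (.12,): print(proj(s,(.492,.072,z)))
E
```

```text
0.11 -0.017 249.5 236.3
0.11 0.017 265.3 230.7
0.12 -0.017 249.4 232.4
0.12 0.017 265.4 226.8
0.125 -0.017 249.4 230.4
0.125 0.017 265.4 224.8
0.13 -0.017 249.3 228.4
0.13 0.017 265.4 222.9
0.14 -0.017 249.3 224.4
0.14 0.017 265.5 218.9
[257. 229.]
```

Scene geometry puts the fingertips just above the tea light top, about 18 mm behind the TCP. I'll go 8 mm lower.

Call:
send_rows(
  steps=[
    {"fingers":0.32,"dx":0,"dy":0,"dz":0,"twist":0},
    {"fingers":0.32,"dx":0,"dy":0,"dz":0,"twist":0},
    {"fingers":0.32,"dx":0,"dy":0,"dz":-0.4,"twist":0},
    {"fingers":0.32,"dx":0,"dy":0,"dz":-0.4,"twist":0},
    {"fingers":0.5,"dx":0,"dy":0,"dz":0,"twist":0},
    {"fingers":0.6,"dx":0,"dy":0,"dz":0,"twist":0},
    {"fingers":0.6,"dx":0,"dy":0,"dz":0,"twist":0},
    {"fingers":0.6,"dx":0,"dy":0,"dz":0,"twist":0},
  ],
)

```text
time_s: 21.68
position: [0.4919, 0.0718, 0.0952]
tool_rot: [0.866, 0.499, 0.0, 0.0]
wrist_force: [0.1, -0.8, 0.8]
opening: 0.0342
grip_force: 0.2
```

Call:
send_rows(
  steps=[
    {"fingers":0.32,"dx":0,"dy":0,"dz":0,"twist":0},
    {"fingers":0.32,"dx":0,"dy":0,"dz":0,"twist":0},
    {"fingers":0.32,"dx":0,"dy":0,"dz":-0.3,"twist":0},
    {"fingers":0.4,"dx":0,"dy":0,"dz":0,"twist":0},
    {"fingers":0.5,"dx":0,"dy":0,"dz":0,"twist":0},
    {"fingers":0.6,"dx":0,"dy":0,"dz":0,"twist":0},
    {"fingers":0.6,"dx":0,"dy":0,"dz":0,"twist":0},
    {"fingers":0.6,"dx":0,"dy":0,"dz":0,"twist":0},
  ],
)

```text
time_s: 22.68
position: [0.4919, 0.0718, 0.0922]
tool_rot: [0.866, 0.499, 0.0, 0.0]
wrist_force: [0.1, 0.1, 0.8]
opening: 0.0352
grip_force: 20.1
```

```bash
python3 - <<'E'
from meas import *
s=ctrl.state(); print(s['position'],s['opening'],s['grip_force']); c=grab('wrist','w7'); s0=grab('scene','s7')
a=cv2.resize(c['color'][150:350,180:370,::-1],(390,410),interpolation=cv2.INTER_CUBIC)
b=cv2.resize(s0['color'][210:265,234:286,::-1],(388,410),interpolation=cv2.INTER_CUBIC)
cv2.imwrite('pics/w7c.png',np.hstack([a,b]))
E
```

```text
[0.49189002 0.07178707 0.09224518] 0.03523056551442067 20.12908892473206
```

Call:
send_rows(
  steps=[
    {"fingers":0.32,"dx":0,"dy":0,"dz":0,"twist":0},
    {"fingers":0.32,"dx":0,"dy":0,"dz":0,"twist":0},
    {"fingers":0.32,"dx":0,"dy":0,"dz":-0.4,"twist":0},
    {"fingers":0.4,"dx":0,"dy":0,"dz":0,"twist":0},
    {"fingers":0.5,"dx":0,"dy":0,"dz":0,"twist":0},
    {"fingers":0.6,"dx":0,"dy":0,"dz":0,"twist":0},
    {"fingers":0.7,"dx":0,"dy":0,"dz":0,"twist":0},
    {"fingers":0.7,"dx":0,"dy":0,"dz":0,"twist":0},
  ],
)

```text
time_s: 23.78
position: [0.4919, 0.0718, 0.0883]
tool_rot: [0.866, 0.499, 0.0, 0.0]
wrist_force: [0.1, 0.3, 1.3]
opening: 0.0358
grip_force: 20.1
```

```bash
python3 - <<'E'
from meas import *
s=ctrl.state(); print(s['position'],s['opening'],s['grip_force']); c=grab('wrist','w8'); s0=grab('scene','s8')
a=cv2.resize(c['color'][150:350,180:370,::-1],(390,410),interpolation=cv2.INTER_CUBIC)
b=cv2.resize(s0['color'][210:265,234:286,::-1],(388,410),interpolation=cv2.INTER_CUBIC)
cv2.imwrite('pics/w8c.png',np.hstack([a,b]))
E
```

```text
[0.49191041 0.07179759 0.08825723] 0.035849047713447164 20.076724210521206
```

View pics/w8c.png

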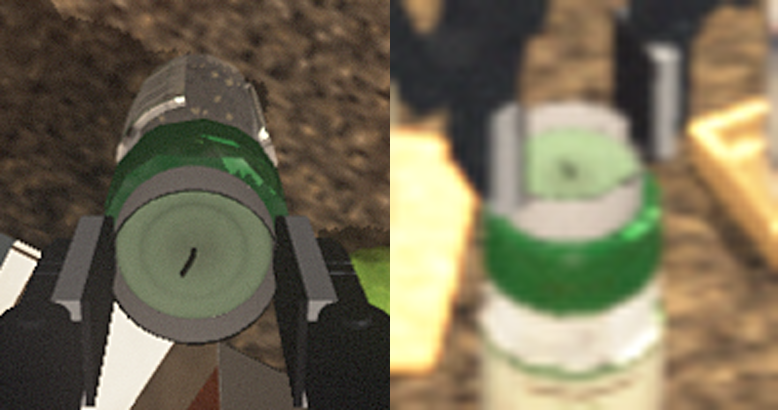

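The tea light is gripped (opening 36 mm, 20 N), with fingertips on its sides just above the green cap. Before moving to the holder I'll check how close the booklet beside it stands.

```bash
python3 - <<'E'
from h import *
t=pickle.load(open('top0.pkl','rb'));s=pickle.load(open('scene0.pkl','rb'));w=wcam(pickle.load(open('w4.pkl','rb')),pickle.load(open('s4.pkl','rb')))
for a in [(395,220),(352,150),(367,120),(412,190)]:
    for b in [(383,297),(403,195),(432,240),(400,305),(418,180)]:
        p,e=tri(t,a,s,b); 
        if e<.03: print('t',a,'s',b,p,e)
    for b in [(490,212),(410,318)]:
        p,e=tri(t,a,w,b)
        if e<.03: print('t',a,'w',b,p,e)
for b in [(383,297),(403,195),(400,305)]:
    for d in [(490,212),(410,318)]:
        p,e=tri(w,d,s,b)
        if e<.03: print('s',b,'w',d,p,e)
E
```

```text
t (395, 220) s (403, 195) [ 0.536 -0.156  0.266] 0.028
t (395, 220) s (400, 305) [ 0.547 -0.216  0.029] 0.014
t (395, 220) w (410, 318) [ 0.554 -0.246 -0.045] 0.007
t (352, 150) s (400, 305) [ 0.82  -0.175 -0.278] 0.013
t (367, 120) s (403, 195) [ 0.796 -0.126  0.09 ] 0.026
t (367, 120) s (432, 240) [ 0.864 -0.188 -0.074] 0.012
t (367, 120) s (418, 180) [ 0.793 -0.133  0.129] 0.012
t (412, 190) s (432, 240) [ 0.611 -0.224  0.147] 0.004
t (412, 190) s (418, 180) [ 0.59  -0.177  0.274] 0.002
s (383, 297) w (410, 318) [ 0.545 -0.178  0.031] 0.006
s (400, 305) w (410, 318) [ 0.552 -0.205  0.01 ] 0.012
```

Call:
send_rows(
  steps=[
    {"fingers":0.7,"dx":0,"dy":0,"dz":0.3,"twist":0},
    {"fingers":0.7,"dx":0,"dy":0,"dz":0.7,"twist":0},
    {"fingers":0.7,"dx":0,"dy":0,"dz":1.5,"twist":0},
    {"fingers":0.7,"dx":0.5,"dy":-1,"dz":1.5,"twist":0},
    {"fingers":0.7,"dx":1,"dy":-2.3,"dz":0,"twist":0},
    {"fingers":0.7,"dx":1.3,"dy":-3,"dz":0,"twist":0},
    {"fingers":0.7,"dx":1.4,"dy":-3,"dz":0,"twist":0},
    {"fingers":0.7,"dx":1.4,"dy":-3,"dz":0,"twist":0},
  ],
)

```text
time_s: 24.88
position: [0.5489, -0.053, 0.1295]
tool_rot: [0.867, 0.499, 0.001, 0.001]
wrist_force: [-0.2, 0.4, -0.1]
opening: 0.0358
grip_force: 20.0
```

Call:
send_rows(
  steps=[
    {"fingers":0.7,"dx":1.3,"dy":-2.6,"dz":0,"twist":0},
    {"fingers":0.7,"dx":0.8,"dy":-1.8,"dz":0,"twist":0},
    {"fingers":0.7,"dx":0.1,"dy":-0.6,"dz":0,"twist":0},
    {"fingers":0.7,"dx":0,"dy":0,"dz":0,"twist":0},
    {"fingers":0.7,"dx":0,"dy":0,"dz":0,"twist":0},
    {"fingers":0.7,"dx":0,"dy":0,"dz":0,"twist":0},
  ],
)

```text
time_s: 25.62
position: [0.5695, -0.1005, 0.128]
tool_rot: [0.866, 0.5, -0.0, -0.0]
wrist_force: [-0.1, 0.6, -0.9]
opening: 0.0354
grip_force: 20.1
```

```bash
python3 - <<'E'
from meas import *
s=ctrl.state(); print(s['position'],s['opening'],s['grip_force'],s['wrist_force']); c=wcam(grab('wrist','w9'),s); pickle.dump(s,open('s9.pkl','wb')); t=grab('top','t9')
print('tea held');fit(c,cv2.convexHull(blob(c,(35,20,60),(95,255,255),(220,190,330,300))),s['position'][2]+.0315,'c')
print('spice top');fit(t,blob(t,(35,40,30),(95,255,255),(272,225,300,256)),.1,'c')
cv2.imwrite('pics/w9c.png',cv2.resize(c['color'][:,:,::-1],(800,600)))
E
```

```text
[ 0.5695232  -0.10048736  0.12804131] 0.03540873838006495 20.052885719924234 [-0.06122368  0.60273048 -0.87063045]
tea held
  ellipse 571 -99 axes 31 34
spice top
  ellipse 492 72 axes 45 45
```

View pics/w9c.png

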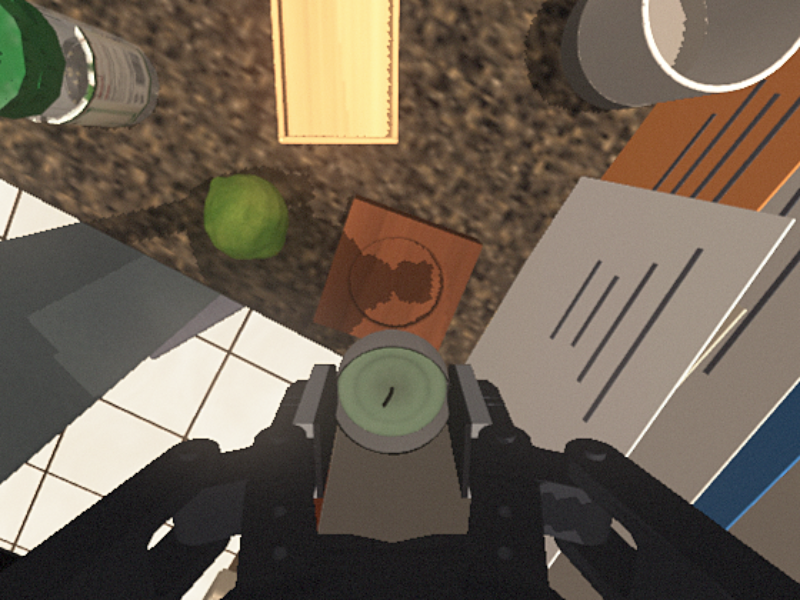

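The tea light is held straight at (390,395). The recess centre is at (396,282), i.e. (277,197) in the original, and the booklet stands clear of the holder.

```bash
python3 - <<'E'
from h import *
s=pickle.load(open('s9.pkl','rb')); c=wcam(pickle.load(open('w9.pkl','rb')),s)
f=lambda u,v,z: pl(c,u*.7,v*.7,z).round(4)
print('recess',f(396,282,.022)); p=[f(u,v,.022) for u,v in [(352,198),(480,241)]]; print(p)
for z in (.155,.158,.16): print('tea',z,f(391,391,z), f(337,391,z),f(447,391,z))
print('tray end',f(281,143,.016),f(398,143,.016),'inner floor end',f(286,136,.016),f(392,136,.016))
E
```

```text
recess [ 0.5712 -0.1033  0.022 ]
[array([ 0.5741, -0.0491,  0.022 ]), array([ 0.6248, -0.1062,  0.022 ])]
tea 0.155 [ 0.5693 -0.1013  0.155 ] [ 0.5541 -0.0926  0.155 ] [ 0.5849 -0.1103  0.155 ]
tea 0.158 [ 0.5701 -0.0999  0.158 ] [ 0.5553 -0.0914  0.158 ] [ 0.5854 -0.1088  0.158 ]
tea 0.16 [ 0.5706 -0.099   0.16  ] [ 0.556  -0.0906  0.16  ] [ 0.5857 -0.1077  0.16  ]
tray end [ 0.5551 -0.0044  0.016 ] [ 0.6108 -0.0365  0.016 ] inner floor end [ 0.5595 -0.0027  0.016 ] [ 0.6098 -0.0317  0.016 ]
```

Call:
send_rows(
  steps=[
    {"fingers":0.7,"dx":0.1,"dy":-0.2,"dz":-2,"twist":0},
    {"fingers":0.7,"dx":0,"dy":0,"dz":-3,"twist":0},
    {"fingers":0.7,"dx":0,"dy":0,"dz":-3,"twist":0},
    {"fingers":0.7,"dx":0,"dy":0,"dz":-2.2,"twist":0},
    {"fingers":0.7,"dx":0,"dy":0,"dz":-1.4,"twist":0},
    {"fingers":0.7,"dx":0,"dy":0,"dz":-0.5,"twist":0},
    {"fingers":0.7,"dx":0,"dy":0,"dz":0,"twist":0},
    {"fingers":0.7,"dx":0,"dy":0,"dz":0,"twist":0},
  ],
)

```text
time_s: 26.72
position: [0.5717, -0.1035, 0.0081]
tool_rot: [0.866, 0.499, 0.001, 0.001]
wrist_force: [0.8, -0.1, 0.4]
opening: 0.0359
grip_force: 20.1
```

Call:
send_rows(
  steps=[
    {"fingers":0.7,"dx":0,"dy":0,"dz":-0.3,"twist":0},
    {"fingers":0.7,"dx":0,"dy":0,"dz":-0.2,"twist":0},
    {"fingers":0.7,"dx":0,"dy":0,"dz":0,"twist":0},
    {"fingers":0.7,"dx":0,"dy":0,"dz":0,"twist":0},
  ],
)

```text
time_s: 27.22
position: [0.5707, -0.1032, 0.002]
tool_rot: [0.866, 0.499, -0.0, -0.0]
wrist_force: [-0.3, -0.0, -0.1]
opening: 0.0358
grip_force: 20.1
```

Call:
send_rows(
  steps=[
    {"fingers":0.7,"dx":0,"dy":0,"dz":-0.1,"twist":0},
    {"fingers":0.7,"dx":0,"dy":0,"dz":0,"twist":0},
    {"fingers":0.7,"dx":0,"dy":0,"dz":0,"twist":0},
  ],
)

```text
time_s: 27.6
position: [0.5707, -0.1032, 0.001]
tool_rot: [0.866, 0.499, -0.0, 0.0]
wrist_force: [-0.0, 0.6, -0.1]
opening: 0.036
grip_force: 20.1
```

Call:
send_rows(
  steps=[
    {"fingers":0.7,"dx":0,"dy":0,"dz":-0.1,"twist":0},
    {"fingers":0.7,"dx":0,"dy":0,"dz":0,"twist":0},
    {"fingers":0.7,"dx":0,"dy":0,"dz":0,"twist":0},
  ],
)

```text
time_s: 27.98
position: [0.5708, -0.1032, 0.0]
tool_rot: [0.866, 0.499, -0.0, -0.0]
wrist_force: [-0.4, -0.6, 0.6]
opening: 0.0359
grip_force: 20.1
```

Call:
send_rows(
  steps=[
    {"fingers":0.7,"dx":0,"dy":0,"dz":-0.05,"twist":0},
    {"fingers":0.7,"dx":0,"dy":0,"dz":0,"twist":0},
    {"fingers":0.7,"dx":0,"dy":0,"dz":0,"twist":0},
  ],
)

```text
time_s: 28.35
position: [0.5708, -0.1032, -0.0003]
tool_rot: [0.866, 0.499, 0.0, 0.0]
wrist_force: [-1.4, -0.1, 1.5]
opening: 0.0359
grip_force: 20.3
```

Call:
send_rows(
  steps=[
    {"fingers":0.7,"dx":0,"dy":0,"dz":-0.05,"twist":0},
    {"fingers":0.7,"dx":0,"dy":0,"dz":0,"twist":0},
    {"fingers":0.7,"dx":0,"dy":0,"dz":0,"twist":0},
  ],
)

```text
time_s: 28.72
position: [0.5708, -0.1032, -0.0003]
tool_rot: [0.866, 0.499, -0.0, -0.0]
wrist_force: [-3.1, 1.4, 5.5]
opening: 0.0359
grip_force: 20.6
```

Contact is at the expected height. Open slightly, then rise.

Call:
send_rows(
  steps=[
    {"fingers":0.57,"dx":0,"dy":0,"dz":0.05,"twist":0},
    {"fingers":0.54,"dx":0,"dy":0,"dz":0,"twist":0},
    {"fingers":0.52,"dx":0,"dy":0,"dz":0,"twist":0},
    {"fingers":0.5,"dx":0,"dy":0,"dz":0,"twist":0},
    {"fingers":0.5,"dx":0,"dy":0,"dz":0.4,"twist":0},
    {"fingers":0.45,"dx":0,"dy":0,"dz":1,"twist":0},
    {"fingers":0.35,"dx":0,"dy":0,"dz":3,"twist":0},
    {"fingers":0.2,"dx":0,"dy":0,"dz":5,"twist":0},
  ],
)

```text
time_s: 29.72
position: [0.5692, -0.1027, 0.0931]
tool_rot: [0.866, 0.499, -0.001, -0.001]
wrist_force: [0.2, -0.5, 0.8]
opening: 0.0682
grip_force: 0.0
```

Call:
send_rows(
  steps=[
    {"fingers":0,"dx":0,"dy":0,"dz":5,"twist":0},
    {"fingers":0,"dx":-1,"dy":3,"dz":5,"twist":0},
    {"fingers":0,"dx":-1.5,"dy":4,"dz":2,"twist":0},
    {"fingers":0,"dx":-2,"dy":4,"dz":0,"twist":0},
    {"fingers":0,"dx":-2,"dy":4,"dz":0,"twist":0},
    {"fingers":0,"dx":-1.4,"dy":2.5,"dz":0,"twist":0},
    {"fingers":0,"dx":0,"dy":0,"dz":0,"twist":0},
    {"fingers":0,"dx":0,"dy":0,"dz":0,"twist":0},
  ],
)

```text
time_s: 30.72
position: [0.4922, 0.0713, 0.2142]
tool_rot: [0.867, 0.499, 0.0, 0.0]
wrist_force: [-0.5, 0.6, -0.3]
opening: 0.0853
grip_force: 0.0
```

```bash
python3 - <<'E'
from meas import *
s=ctrl.state(); print(s['time_s'],s['position'],s['opening']); c=wcam(grab('wrist','w10'),s); pickle.dump(s,open('s10.pkl','wb')); t=grab('top','t10')
G=((35,40,30),(95,255,255))
print('tea top');fit(t,blob(t,(30,15,60),(100,255,255),(336,200,364,228)),.03,'c')
print('spice t');fit(t,blob(t,*G,(272,225,300,256)),.104,'c')
p=proj(c,(.492,.072,.104)).astype(int); print(p)
print('spice w');fit(c,cv2.convexHull(blob(c,*G,(p[0]-45,p[1]-45,p[0]+45,p[1]+45))),.100,'c')
p=proj(c,(.571,-.103,.03)).astype(int); print(p)
print('tea w');fit(c,cv2.convexHull(blob(c,(30,15,60),(100,255,255),(p[0]-25,p[1]-25,p[0]+25,p[1]+25))),.03,'c')
E
```

```text
30.725 [0.4921741  0.0712979  0.21416565] 0.08533560906784704
tea top
  ellipse 572 -108 axes 21 37
spice tTraceback (most recent call last):
  File "<stdin>", line 5, in <module>
  File "meas.py", line 6, in blob
    return max(cv2.findContours(m,0,cv2.CHAIN_APPROX_NONE)[0],key=cv2.contourArea)
ValueError: max() iterable argument is empty
```

Call:
send_rows(
  steps=[
    {"fingers":0,"dx":0,"dy":0.1,"dz":-4,"twist":0},
    {"fingers":0,"dx":0,"dy":0,"dz":-4,"twist":0},
    {"fingers":0,"dx":0,"dy":0,"dz":-4,"twist":0},
    {"fingers":0,"dx":0,"dy":0,"dz":-3,"twist":0},
    {"fingers":0,"dx":0,"dy":0,"dz":-1.6,"twist":0},
    {"fingers":0,"dx":0,"dy":0,"dz":0,"twist":0},
    {"fingers":0.1,"dx":0,"dy":0,"dz":0,"twist":0},
    {"fingers":0.25,"dx":0,"dy":0,"dz":0,"twist":0},
  ],
  newtons=25,
)

```text
time_s: 31.82
position: [0.4931, 0.0728, 0.0492]
tool_rot: [0.866, 0.499, 0.001, 0.001]
wrist_force: [0.3, 0.7, -0.1]
opening: 0.0643
grip_force: 0.0
```

Call:
send_rows(
  steps=[
    {"fingers":0.35,"dx":0,"dy":0,"dz":0,"twist":0},
    {"fingers":0.42,"dx":0,"dy":0,"dz":0,"twist":0},
    {"fingers":0.5,"dx":0,"dy":0,"dz":0,"twist":0},
    {"fingers":0.6,"dx":0,"dy":0,"dz":0,"twist":0},
    {"fingers":0.65,"dx":0,"dy":0,"dz":0,"twist":0},
    {"fingers":0.65,"dx":0,"dy":0,"dz":0,"twist":0},
  ],
)

```text
time_s: 32.58
position: [0.4921, 0.0728, 0.048]
tool_rot: [0.866, 0.499, 0.0, 0.0]
wrist_force: [-1.0, -0.4, 4.4]
opening: 0.0446
grip_force: 25.5
```

Call:
send_rows(
  steps=[
    {"fingers":0.65,"dx":0,"dy":0,"dz":0.5,"twist":0},
    {"fingers":0.65,"dx":0,"dy":0,"dz":1.5,"twist":0},
    {"fingers":0.65,"dx":0,"dy":0,"dz":2,"twist":0},
    {"fingers":0.65,"dx":1,"dy":-0.6,"dz":1,"twist":0},
    {"fingers":0.65,"dx":2.5,"dy":-1.5,"dz":0,"twist":0},
    {"fingers":0.65,"dx":3,"dy":-1.7,"dz":0,"twist":0},
    {"fingers":0.65,"dx":2.5,"dy":-1.5,"dz":0,"twist":0},
    {"fingers":0.65,"dx":1.75,"dy":-1.05,"dz":0,"twist":0},
  ],
)

```text
time_s: 33.58
position: [0.6007, 0.008, 0.0975]
tool_rot: [0.867, 0.499, -0.0, 0.0]
wrist_force: [0.1, 0.3, -1.0]
opening: 0.0441
grip_force: 25.6
```

Call:
send_rows(
  steps=[
    {"fingers":0.65,"dx":0,"dy":0,"dz":0,"twist":0},
    {"fingers":0.65,"dx":0,"dy":0,"dz":0,"twist":0},
    {"fingers":0.65,"dx":0,"dy":0,"dz":0,"twist":0},
    {"fingers":0.65,"dx":0,"dy":0,"dz":0,"twist":0},
  ],
)

```text
time_s: 34.08
position: [0.5988, 0.0097, 0.0976]
tool_rot: [0.866, 0.499, -0.0, -0.0]
wrist_force: [-0.4, 0.1, -1.8]
opening: 0.0441
grip_force: 25.7
```

```bash
python3 - <<'E'
from meas import *
s=ctrl.state(); print(s['position'],s['opening'],s['grip_force']); c=wcam(grab('wrist','w11'),s); pickle.dump(s,open('s11.pkl','wb'))
# fixed jar lid (yellow/blue) & held cap
z=.106+s['position'][2]-.048
print('held');fit(c,cv2.convexHull(blob(c,(40,80,20),(90,255,255),(200,150,350,330))),z-.003,'c')
p=proj(c,(.632,.066,.106)).astype(int); print(p)
print('fixed');fit(c,cv2.convexHull(blob(c,(15,80,60),(35,255,255),(p[0]-50,max(0,p[1]-50),p[0]+50,p[1]+50))),.106,'c')
E
```

```text
[0.59882285 0.00967176 0.09758775] 0.044072349936368146 25.73745896865148
held
  ellipse 598 8 axes 45 60
[275 124]
fixed
  ellipse 630 64 axes 57 67
```

Call:
send_rows(
  steps=[
    {"fingers":0.65,"dx":0.1,"dy":0,"dz":-1,"twist":0},
    {"fingers":0.65,"dx":0,"dy":0,"dz":-1.5,"twist":0},
    {"fingers":0.65,"dx":0,"dy":0,"dz":-1,"twist":0},
    {"fingers":0.65,"dx":0,"dy":0,"dz":-0.4,"twist":0},
    {"fingers":0.65,"dx":0,"dy":0,"dz":-0.3,"twist":0},
    {"fingers":0.65,"dx":0,"dy":0,"dz":0,"twist":0},
    {"fingers":0.65,"dx":0,"dy":0,"dz":0,"twist":0},
    {"fingers":0.65,"dx":0,"dy":0,"dz":0,"twist":0},
  ],
)

```text
time_s: 35.12
position: [0.6006, 0.0093, 0.056]
tool_rot: [0.866, 0.499, 0.0, 0.0]
wrist_force: [0.1, 0.7, -1.5]
opening: 0.0441
grip_force: 25.8
```

Call:
send_rows(
  steps=[
    {"fingers":0.65,"dx":0,"dy":0,"dz":-0.1,"twist":0},
    {"fingers":0.65,"dx":0,"dy":0,"dz":0,"twist":0},
    {"fingers":0.65,"dx":0,"dy":0,"dz":0,"twist":0},
  ],
)

```text
time_s: 35.5
position: [0.6002, 0.0093, 0.0545]
tool_rot: [0.866, 0.499, -0.0, -0.0]
wrist_force: [0.0, 0.0, -1.1]
opening: 0.0444
grip_force: 25.8
```

Call:
send_rows(
  steps=[
    {"fingers":0.65,"dx":0,"dy":0,"dz":-0.1,"twist":0},
    {"fingers":0.65,"dx":0,"dy":0,"dz":0,"twist":0},
    {"fingers":0.65,"dx":0,"dy":0,"dz":0,"twist":0},
  ],
)

```text
time_s: 35.88
position: [0.6005, 0.0093, 0.054]
tool_rot: [0.866, 0.499, 0.0, 0.0]
wrist_force: [-0.6, -0.3, 2.5]
opening: 0.0443
grip_force: 25.9
```

Call:
send_rows(
  steps=[
    {"fingers":0.45,"dx":0,"dy":0,"dz":0,"twist":0},
    {"fingers":0.35,"dx":0,"dy":0,"dz":0,"twist":0},
    {"fingers":0.2,"dx":0,"dy":0,"dz":0,"twist":0},
    {"fingers":0.2,"dx":0,"dy":0,"dz":0,"twist":0},
    {"fingers":0.2,"dx":0,"dy":0,"dz":2,"twist":0},
    {"fingers":0.2,"dx":0,"dy":0,"dz":4,"twist":0},
    {"fingers":0.2,"dx":0,"dy":0,"dz":5,"twist":0},
    {"fingers":0.2,"dx":0,"dy":0,"dz":5,"twist":0},
  ],
)

```text
time_s: 36.88
position: [0.6003, 0.0093, 0.2168]
tool_rot: [0.866, 0.499, 0.001, 0.0]
wrist_force: [0.8, -0.2, -0.6]
opening: 0.0684
grip_force: 0.0
```

Call:
send_rows(
  steps=[
    {"fingers":0.2,"dx":-2,"dy":1,"dz":5,"twist":0},
    {"fingers":0.2,"dx":-4,"dy":1.5,"dz":3,"twist":0},
    {"fingers":0.2,"dx":-4,"dy":1.5,"dz":0,"twist":0},
    {"fingers":0.2,"dx":-4,"dy":1.5,"dz":0,"twist":0},
    {"fingers":0.2,"dx":-3,"dy":1.5,"dz":0,"twist":0},
    {"fingers":0.2,"dx":0,"dy":0,"dz":0,"twist":0},
    {"fingers":0.2,"dx":0,"dy":0,"dz":0,"twist":0},
    {"fingers":0.2,"dx":0,"dy":0,"dz":0,"twist":0},
  ],
)

```text
time_s: 37.88
position: [0.4309, 0.0789, 0.2938]
tool_rot: [0.867, 0.499, -0.0, 0.0]
wrist_force: [-0.2, -0.5, 0.4]
opening: 0.068
grip_force: 0.0
```

```bash
python3 - <<'E'
from meas import *
s=ctrl.state(); print(s['time_s'],s['position']); c=wcam(grab('wrist','w12'),s); t=grab('top','t12'); sc=grab('scene','s12')
def at(n,cam,lo,hi,P,z,r):
    p=proj(cam,P).astype(int)
    try: print(n,p); fit(cam,cv2.convexHull(blob(cam,lo,hi,(max(0,p[0]-r),max(0,p[1]-r),p[0]+r,p[1]+r))),z,'c')
    except Exception as e: print('  fail',e)
for nm,cam,k in (('w',c,1.3),('t',t,.75),('s',sc,1)):
    at(nm+' tea',cam,(30,20,60),(100,255,255),(.571,-.103,.03),.03,int(22*k))
    at(nm+' spice',cam,(35,60,20),(95,255,255),(.6,.009,.106),.104,int(32*k))
    at(nm+' tin',cam,(0,0,140),(180,80,255),(.525,.187,.08),.08,int(28*k))
# bystanders unchanged: image difference in scene
s0=pickle.load(open('scene0.pkl','rb')); d=cv2.absdiff(s0['color'],sc['color']).mean(2)
print('can/beaker diff',d[150:215,322:352].mean(),d[183:240,345:385].mean(),'ref bg',d[80:140,150:300].mean())
E
```

```text
37.875 [0.43085192 0.07892277 0.29379183]
w tea [431 227]
  ellipse 570 -103 axes 31 35
w spice [448 152]
  ellipse 600 7 axes 47 57
w tin [301  34]
  ellipse 524 186 axes 57 57
t tea [350 212]
  ellipse 570 -102 axes 35 37
t spice [312 197]
  ellipse 601 8 axes 42 50
t tin [239 228]
  ellipse 525 188 axes 56 58
s tea [354 272]
  ellipse 568 -104 axes 30 35
s spice [313 215]
  ellipse 604 26 axes 65 122
s tin [219 215]
  ellipse 515 181 axes 136 182
can/beaker diff 4.0839316239316235 3.9592105263157893 ref bg 53.855851851851845
```

```bash
python3 - <<'E'
from meas import *
t=pickle.load(open('t12.pkl','rb')); p=proj(t,(.43,.347,.094)).astype(int)
for th in (60,80): fit(t,cv2.convexHull(blob(t,(0,0,0),(180,255,th),(p[0]-17,p[1]-17,p[0]+17,p[1]+17))),.094,'c')
print(ctrl.job_done())
E
```

```text
ellipse 430 346 axes 53 59
  ellipse 424 357 axes 60 90
the job is handed in; nothing more can be done
None
```

I took both stacks apart and handed the job in at about 38 s. Final camera measurements put the jar, tin, tea light and spice jar within about 3 mm of the centres of their places; the can and beaker look unmoved.

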